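Check the free play of the priming pump's hand lever and set its limit index

TASK

Check the free play of the hand priming pump: first slide the steel drag hand all the way back to the scale's zero, against the resting lever. Then press the lever round by its upright grip until the resistance clearly firms up, about 12 N, hold it there a moment without forcing it (never above 18 N), and let it spring home, so that the lever alone has carried the drag hand to the travel reached. Finally set the outer limit index in line with the drag hand as the lever left it; leave the pump's neighbours where they stand.

Things in the scene. Friction and masses are not known exactly. Their poses are not given: they have to be found in the camera images.
- priming_pump: Hand priming pump fixed on the bench: grey base plate 206 mm wide, 8 mm thick, housing behind with its top at 73 mm. Origin: at bench height on the vertical pivot axis shared by lever, drag hand and limit index; x points from the pivot to the housing, z up. Bearings are taken at the pivot from its -x towards its +y; the three joints turn about +z, so a bearing falls as its joint value grows.
- lever (a joint): Sprung hand lever: 0 at home (bearing 0.45 rad), grows as it is pressed. Steel bar 14 mm wide, 126 mm long, heights 32 to 42 mm. Free travel takes 2 to 5 N at the grip; at an unknown angle between 0.25 and 0.50 rad, different every time, it meets a spring seat inside the housing and each further mm at the grip costs about 2 N. Springs home when released.
- lever_grip (a point): Centre of the lever's upright black round grip, 120 mm from the pivot: diameter 18 mm, heights 42 to 92 mm (this point 66 mm), cap diameter 22 mm. It is pushed on the side facing larger bearings.
- drag_hand (a joint): Steel drag hand: 0 at the scale's zero (bearing 0.245 rad), where it all but touches the lever at home; grows in the pressing direction, to 0.85. The lever bar pushes its tab ahead, and friction (1 to 1.5 N at the tab) leaves it at the lever's greatest angle. It starts far out (over 0.6), from an earlier check. By hand it may only be moved back.
- drag_tab (a point): Point 12 mm under the top of the drag hand's upright steel tab, 65 mm from the pivot: 12 mm radially, 10 mm across, heights 24 to 76 mm.
- drag_tip (a point): Pointed end of the drag hand, 146 mm from the pivot, height 24 mm.
- scale_zero (a point): Zero of the engraved scale, 146 mm from the pivot at bearing 0.245 rad.
- limit_index (a joint): Angle of the dark limit index, 0 at the scale's zero (bearing 0.245 rad), growing in the lever's pressing direction, range 0 to 0.85; friction (0.6 N at the tab) keeps it where it is put.
- index_tab (a point): Point on the limit index's upright black tab, 165 mm from the pivot: 12 x 12 mm, heights 14 to 66 mm (this point 50 mm).
- index_tip (a point): Point on the limit index 146 mm from the pivot, height 16 mm, which must come under the drag hand's tip.
- vial_a: Bystander: capped sample vial, diameter 20, 48 mm high, beside the housing; origin under its centre.
- vial_b: Bystander: capped sample vial, diameter 20, 48 mm high, beside the housing; origin under its centre.
- beaker: Bystander: small clear beaker, 44 x 50 mm, 56 mm high, on the other side of the housing; origin under its centre.
- weigh_dish: Bystander: white weighing dish, 68 mm square, 16 mm high, beside the base plate; origin under its centre.
- sample_bottle: Bystander: white bottle, diameter 37, 88 mm high, at the back left, by the autosampler; origin under its centre.
- flask: Bystander: small stoppered volumetric flask, diameter 40, 122 mm high, at the back right; origin under its centre.
- marker: Bystander: black marker pen, 138 mm long, 13 mm thick, lying at the left front; origin under its centre.
- countdown_timer: Bystander: small timer, 39 x 68 mm, 62 mm high, at the right front; origin under its centre.

How it is judged:
On the way, in this order (a step that is already met when the one before it is completed fails the run):
1. the drag hand is back at the scale's zero, its tip within 5 mm of it (horizontal distance between drag_tip and scale_zero below 0.005 m), for 0.2 s.
2. the lever is pressed well off home with more than 8 N, firm on its seat, for 0.3 s (contact force between the fingers and lever above 8 N and value of joint lever above 0.2 rad), for 0.3 s.
At the end, for the whole second after the job is handed in: The limit index's tip is within 4 mm (seen from above) of the drag hand's tip and at rest, the drag hand stands where the lever carried it (beyond 0.22 rad), and the lever is back home (under 0.03 rad) (horizontal distance between index_tip and drag_tip below 0.004 m and value of joint drag_hand above 0.22 rad and value of joint lever below 0.03 rad and velocity of joint limit_index between -0.02 and 0.02 rad/s); the robot touches nothing.
It fails at once if the lever is forced with more than 18 N (contact force between any of the fingers, the arm and lever above 18 N).
It fails at once if the drag hand, once brought back, is pushed forward by hand instead of by the lever (contact force between the fingers and drag_hand above 1 N and velocity of joint drag_hand above 0.15 rad/s and value of joint drag_hand below 0.6 rad and value of joint lever below 0.03 rad).
It fails at once if a bystander is shifted by more than 15 mm (distance of any of vial_a, vial_b, beaker, weigh_dish, sample_bottle, flask, marker, countdown_timer from where it was at the start of the episode above 0.015 m).
It also fails if it takes over 72 s, if anything falls off the work surface, if the arm or the gripper's body presses on something with over 40 N, if the wrist force passes 120 N, or if a joint passes its speed limit or range.

ROBOT

A 6-joint arm with a two-finger parallel gripper is mounted at the origin on a cart in front of the work surface, level with it; the furniture and walls round the work are solid. World frame = base frame: x ahead of the robot, y to its left, z up, the work surface at z = 0. Lengths are in m, angles in rad, forces in N, time in s.
With the tool pointing down it reaches from about 0.275 to 0.85 m from the base axis. Payload 5.2 kg.
Tool frame: the origin (TCP) lies between the finger pads; the fingertips stand 11 mm ahead of it and the grasp point (between the pads) lies 8 mm behind it; z points along the fingers, y is the direction in which the jaws open and shut (so a half turn about z gives the same grasp; the last joint's range is limited). The gripper opens to 85 mm and grips with 20 to 120 N. Pads are 22 mm wide; open, the fingers measure 114 mm over their backs; the gripper's body (76 mm by 85 mm) begins 54 mm behind the grasp point. The pads swing forward as they close: fully open they stand 13 mm farther back than shut.
Start: joints at [1.075, 0.259, 1.535, -0, 1.348, -0.203], TCP at [0.159, 0.527, 0.242] pointing down, gripper open.
Joint ranges: [-3.14, 3.14], [-0.91, 2.08], [0.19, 2.58], [-1.22, 4.36], [0.22, 2.71], [-3.12, 3.12]. Speed limits (rad/s): [2.57, 2.57, 3.14, 3.14, 3.14, 3.14].

INTERFACE

Orientations are given as a unit quaternion [x, y, z, w].
In Python, from cell import readout, imaging, robot, spotter gives the robot as it stands.
- The arm moves only by the tool apply_moves, never from a script. Its argument "rows" is a list of rows, each an object of numbers: "hand": the closure, from 0 (fully open) to 1 (shut); "tx", "ty", "tz": the shift along the tool's x, y, z each as a share of 500 mm, from -1 to 1; "ax", "ay", "az": the turn, a rotation vector about the tool's x, y, z each as a share of 60 degrees, from -1 to 1. In form: [{"hand": .., "tx": .., "ty": .., "tz": .., "ax": .., "ay": .., "az": ..}, ...]. A call has 1 to 8 rows; each row shifts and turns the pose as measured when the row begins, along the tool's axes as they then stand; what a row does not reach is not made up. A row lasts 1/8 s, in which the tool goes at most 62.5 mm and 10.7 degrees, less where a joint would pass 70% of its speed; a pose out of reach is approached as far as the arm can. A call with a number of a shift or a turn outside -1 to 1 is refused whole. A call with a gripper value outside its range is refused whole. The fingers move at their own pace and stop on an object; the grip force is fixed at half the most. Time passes only in rows, so rows that do not move let the fingers close. It gives the time, the measured TCP pose, the force and the opening at its end, in the units of the state.
- readout.state(): the state, without advancing time (a new reading comes with each control period).
- imaging.grab_frame(name): name is "scene" or "top" or "wrist"; returns a dict with "image" (400x640x3 uint8, red, green, blue), "depth" (400x640 float32, m along the optical axis (not along the pixel's ray), 0 where there is no reading), "K" (3x3 intrinsics, pixels), "R" (3x3) and "t" (3): a world point X has camera coordinates R X + t. Camera axes: x right, y down, z forward; pixel columns grow to the right and rows downward; lengths in m; the calibration is good to about 2 mm. The wrist camera is an equidistant fisheye: a pixel r from the principal point sees the ray r / f radians off the axis. A picture is of the moment at which its call begins.
- robot.finish_job(): hands the job in, once; it reports no verdict.
Trained networks look in a picture, given as the dict that the camera call returned (one of the last four; its "shot" number tells which), for a name from the list of things; names that differ only in an ending like _2 or _b are one class to them, and where a whole thing is asked for, a point or a joint stands for the part that bears it (a point fixed in the world has none). Each returns a list of dicts, best first, with "p" (0 to 1); they miss things now and then, are a little off and sometimes report something else, mostly with a low value. They report only what shows in the picture. A call takes as long as a camera call.
- spotter.boxes_of(picture, query): "pixel" ([column, row] in pixels, amid what is visible of it).
The state is a dict: "time_s": time; "joint_positions": joint angles; "joint_velocities": joint speeds; "joint_torque": joint torques, N m; "tcp_pos": TCP position; "eef_rot": TCP orientation; "wrist_force": force on the tool from outside, world axes, zero at the start; "moment": the same for the moment, N m; "grip_width": finger opening in m.
Only numpy, scipy, OpenCV 4.12 (cv2) and the standard library are available. Lean on these libraries where they do the work, as an engineer would, in place of code of your own. Each camera call takes 0.05 s, during which the arm holds its last target. There are 200 camera calls.

## Working session

There is one attempt and no reset: what is moved stays moved. The work goes in short steps, Python scripts to look and compute and a tool call to move; the robot and the scene stay as the last step left them, time stands still between calls to the robot, and variables do not carry over. Pictures are saved under pics/ and viewed, about 8 in all and at most 12, crops included, and the job is handed in when it is done.

Besides the shell and the picture viewer there is one more tool, called after "Call:" by a JSON object that holds its "op" and its "data". apply_moves: Moves the arm, as the interface text tells. Shift numbers are shares of 500 mm and turn numbers shares of 60 degrees, none past 1 either way. Its arguments: {"type":"object","properties":{"rows":{"type":"array","items":{"type":"object","properties":{"hand":{"type":"number"},"tx":{"type":"number","minimum":-1,"maximum":1},"ty":{"type":"number","minimum":-1,"maximum":1},"tz":{"type":"number","minimum":-1,"maximum":1},"ax":{"type":"number","minimum":-1,"maximum":1},"ay":{"type":"number","minimum":-1,"maximum":1},"az":{"type":"number","minimum":-1,"maximum":1}}}}},"required":["rows"]}

```bash
mkdir -p pics; ls
cat > h.py <<'E'
import numpy as np, cv2
from cell import readout, imaging, robot, spotter
def world(f,px,z=None):
    K,R,t=f["K"],np.array(f["R"]),np.array(f["t"])
    r=np.array([(px[0]-K[0][2])/K[0][0],(px[1]-K[1][2])/K[1][1],1.])
    c=-R.T@t; d=R.T@r
    if z is None:
        return c+d*f["depth"][int(round(px[1])),int(round(px[0]))]
    return c+d*(z-c[2])/d[2]
def proj(f,X):
    c=np.array(f["R"])@np.array(X)+np.array(f["t"]); p=np.array(f["K"])@c; return p[:2]/p[2]
def save(f,name): cv2.imwrite("pics/"+name,f["image"][...,::-1])
E
python3 - <<'E'
from h import *
np.set_printoptions(precision=4,suppress=True)
s=readout.state(); print(s)
for n in("top","scene"):
    f=imaging.grab_frame(n); save(f,n+"1.png"); print(n,f["K"],-f["R"].T@f["t"])
    for q in ["priming_pump","lever_grip","drag_tab","drag_tip","scale_zero","index_tab","index_tip"]:
        for b in spotter.boxes_of(f,q)[:2]: print(q,b["p"],b["pixel"],world(f,b["pixel"]))
E
```

```text
pics
{'time_s': 0.0, 'joint_positions': array([ 1.0752,  0.2593,  1.5361, -0.    ,  1.348 , -0.2028]), 'joint_velocities': array([-0.0008,  0.0018, -0.0006,  0.0016, -0.0005,  0.0004]), 'joint_torque': array([ -0.002 , -44.6041, -29.0559,  -0.0006,   0.0119,   0.    ]), 'tcp_pos': array([0.1585, 0.5261, 0.2415]), 'eef_rot': array([ 0.1459,  0.9893, -0.0009, -0.0003]), 'wrist_force': array([-0.0667, -0.4475,  0.3783]), 'moment': array([-0.0315, -0.0031,  0.0251]), 'grip_width': 0.08537868770882331}
top [[513.9974   0.     320.6033]
 [  0.     513.9974 184.2766]
 [  0.       0.       1.    ]] [-0.155  -0.3747  1.7511]
priming_pump 0.66 [326.7, 178.1] [ 0.6223 -0.0254  0.0645]
lever_grip 0.57 [201.8, 184.9] [0.4068 0.3897 0.0139]
lever_grip 0.46 [307.2, 170.0] [0.6456 0.0683 0.0078]
drag_tip 0.56 [326.9, 179.6] [ 0.612  -0.0311  0.0759]
scale_zero 0.6 [324.3, 177.7] [ 0.6438 -0.0057  0.0122]
index_tab 0.68 [319.8, 173.9] [0.6406 0.012  0.0336]
index_tip 0.74 [408.1, 279.6] [ 0.4157 -0.44    0.033 ]
index_tip 0.63 [297.3, 188.8] [0.5568 0.064  0.0105]
scene [[379.5584   0.     320.157 ]
 [  0.     379.5584 197.7278]
 [  0.       0.       1.    ]] [-0.0877 -0.4131  0.9585]
priming_pump 0.74 [317.9, 188.2] [0.6674 0.0454 0.0093]
priming_pump 0.71 [332.2, 198.1] [ 0.6398 -0.0249  0.0237]
lever_grip 0.65 [322.1, 189.0] [0.6469 0.0168 0.0395]
lever_grip 0.35 [333.9, 196.7] [ 0.6615 -0.0198  0.0065]
drag_tab 0.68 [329.7, 196.3] [ 0.6148 -0.0292  0.0596]
drag_tab 0.44 [320.0, 189.6] [0.638  0.0196 0.0436]
drag_tip 0.47 [331.4, 199.9] [ 0.6207 -0.0322  0.038 ]
scale_zero 0.71 [330.2, 198.7] [ 0.6149 -0.031   0.0489]
index_tip 0.67 [403.4, 197.3] [ 0.7429 -0.2303  0.0361]
```

Run:
```python
from h import *
a=cv2.imread("pics/top1.png")[110:250,230:430]; b=cv2.imread("pics/scene1.png")[130:270,230:430]
cv2.imwrite("pics/c1.png",np.vstack([cv2.resize(a,None,fx=2.1,fy=2.1,interpolation=2),cv2.resize(b,None,fx=2.1,fy=2.1,interpolation=2)]))
```

```text
(no output)
```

View pics/c1.png

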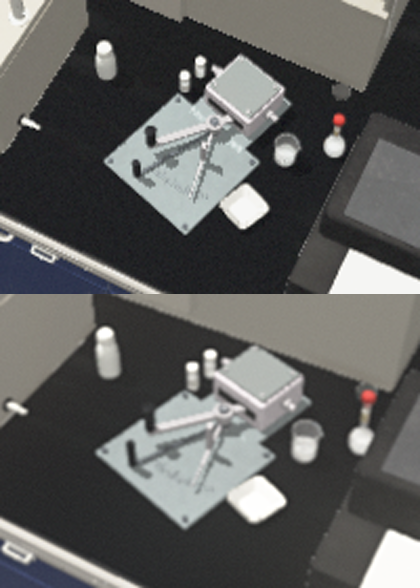

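View pics/scene1.png

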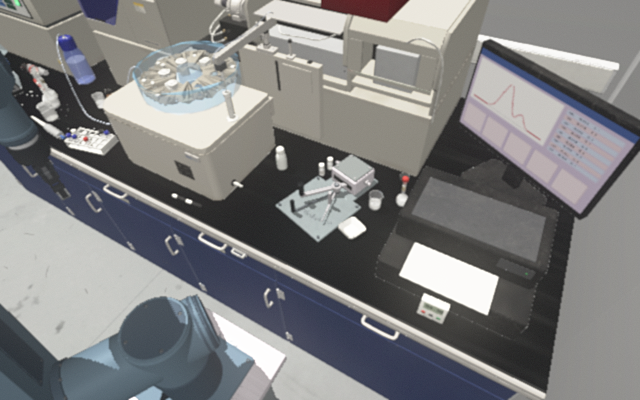

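The crop shows the pump with its housing at the upper right. Pivot is at about top pixel (332,168), the lever grip at (302,173), the index tab at (295,190) and the drag-hand tip at (322,205).

Run:
```python
from h import *
np.set_printoptions(precision=4,suppress=True)
f=imaging.grab_frame("top")
for n,c,z in [("pivot",(214,122),.045),("gripcap",(151,130),.092),("idxtab top",(136,162),.066),("idxtab bottom",(138,176),.014),("dragtabtop",(206,138),.076),("dragtip",(194,200),.024),("cL",(106,160),.008),("cR",(259,162),.008),("cB",(186,233),.008),("cT",(180,95),.008),("dish",(244,206),.016)]:
    p=(c[0]/2.1+230,c[1]/2.1+110); print(n,p,world(f,p,z))
w=imaging.grab_frame("wrist"); print(w["K"],-w["R"].T@w["t"],w["R"])
```

```text
pivot (331.9047619047619, 168.0952380952381) [ 0.6779 -0.02    0.045 ]
gripcap (301.9047619047619, 171.9047619047619) [0.5912 0.0605 0.092 ]
idxtab top (294.76190476190476, 187.14285714285714) [0.5358 0.0614 0.066 ]
idxtab bottom (295.7142857142857, 193.8095238095238) [0.5343 0.0587 0.014 ]
dragtabtop (328.0952380952381, 175.71428571428572) [ 0.6281 -0.0279  0.076 ]
dragtip (322.3809523809524, 205.23809523809524) [ 0.534  -0.0526  0.024 ]
cL (280.4761904761905, 186.1904761904762) [0.5386 0.1262 0.008 ]
cR (353.3333333333333, 187.14285714285714) [ 0.6599 -0.1201  0.008 ]
cB (318.57142857142856, 220.95238095238096) [ 0.4782 -0.0654  0.008 ]
cT (315.7142857142857, 155.23809523809524) [0.718  0.0687 0.008 ]
dish (346.1904761904762, 208.09523809523807) [ 0.5668 -0.1343  0.016 ]
[[309.7069   0.     320.8254]
 [  0.     309.7069 193.6465]
 [  0.       0.       1.    ]] [0.0961 0.545  0.3734] [[ 0.2899  0.9571  0.0013]
 [ 0.9241 -0.2802  0.2599]
 [ 0.2491 -0.0741 -0.9656]]
```

Run:
```python
from h import *
np.set_printoptions(precision=2,suppress=True,linewidth=200)
f=imaging.grab_frame("scene");K=f["K"];D=f["depth"]
v,u=np.mgrid[:400,:640]
P=np.stack([(u-K[0,2])/K[0,0],(v-K[1,2])/K[1,1],np.ones_like(D)],-1)*D[...,None]
P=((P-f["t"])@f["R"])[D>0]
xs=np.arange(.1,.9,.05);ys=np.arange(-.25,.75,.05)
print("x",xs)
for y in ys:
    print("y%.2f"%y,np.array([ (lambda q:q.max() if len(q) else np.nan)(P[(abs(P[:,0]-x)<.025)&(abs(P[:,1]-y)<.025),2]) for x in xs]))
```

```text
x [0.1  0.15 0.2  0.25 0.3  0.35 0.4  0.45 0.5  0.55 0.6  0.65 0.7  0.75 0.8  0.85]
y-0.25 [  nan   nan   nan   nan -0.81  0.    0.01  0.1   0.1   0.2   0.2   0.2   0.2   0.2   0.49  0.5 ]
y-0.20 [  nan   nan   nan -0.82 -0.81  0.    0.    0.    0.    0.01  0.    0.    0.06  0.13  0.51  0.51]
y-0.15 [ 0.01  0.     nan -0.81 -0.81  0.    0.    0.    0.    0.02  0.02  0.05  0.06  0.    0.    0.51]
y-0.10 [ 0.02  0.   -0.81 -0.81 -0.81  0.    0.    0.    0.01  0.02  0.02  0.01  0.07  0.08  0.08  0.5 ]
y-0.05 [ 0.28  0.   -0.81 -0.81 -0.81  0.    0.01  0.    0.01  0.03  0.08  0.05  0.08  0.08  0.08  0.57]
y-0.00 [ 0.28  0.01 -0.81 -0.81 -0.81  0.    0.    0.    0.01  0.01  0.08  0.07  0.07  0.08  0.08  0.56]
y0.05 [ 0.    0.01 -0.81 -0.81 -0.81  0.    0.    0.    0.01  0.07  0.09  0.04  0.01  0.06  0.05  0.56]
y0.10 [ nan 0.    nan  nan  nan 0.   0.01 0.   0.01 0.01 0.01 0.01 0.01 0.05 0.36 0.55]
y0.15 [ nan  nan  nan  nan  nan 0.   0.01 0.   0.   0.01 0.   0.   0.   0.   0.37 0.54]
y0.20 [ nan  nan  nan  nan  nan 0.   0.   0.   0.01 0.   0.   0.   0.09 0.   0.37 0.45]
y0.25 [ nan  nan  
[... 193 characters left out ...]
  0.02 0.24 0.24 0.24 0.45 0.45 0.45 0.45 0.45 0.47]
y0.40 [ nan 0.6   nan  nan  nan 0.   0.01 0.24 0.24 0.33 0.34 0.33 0.33 0.33 0.36 0.49]
y0.45 [ nan 0.6  0.6   nan  nan 0.   0.02 0.24 0.24 0.33 0.3  0.3  0.3  0.3  0.34 0.34]
y0.50 [0.45 0.51 0.6  0.59  nan 0.   0.01 0.24 0.33 0.33 0.31 0.32 0.32 0.31 0.3  0.32]
y0.55 [0.43 0.41 0.33  nan  nan 0.   0.   0.24 0.33 0.32 0.31 0.32 0.32 0.32 0.31 0.33]
y0.60 [ nan  nan  nan  nan  nan 0.   0.   0.24 0.33 0.33 0.3  0.32 0.32 0.31 0.3  0.33]
y0.65 [  nan   nan   nan   nan -0.82  0.    0.01  0.24  0.24  0.33  0.33  0.31  0.3   0.3   0.33  0.33]
y0.70 [  nan   nan   nan   nan -0.81  0.    0.    0.24  0.24  0.24  0.33  0.33  0.33  0.33  0.46  0.45]
```

Call:
{"op": "apply_moves", "data": {"rows": [{"tx": -0.075,"ty": -0.084,"hand": 1},{"tx": -0.075,"ty": -0.084,"hand": 1},{"tx": -0.075,"ty": -0.084,"hand": 1},{"tx": -0.075,"ty": -0.084,"hand": 1},{"tx": -0.075,"ty": -0.084,"hand": 1},{"tx": -0.075,"ty": -0.084,"hand": 1},{"tx": -0.075,"ty": -0.084,"hand": 1},{"tx": -0.075,"ty": -0.084,"hand": 1}]}}

```text
$.rows[0]: bad value
```

Call:
{"op": "apply_moves", "data": {"rows": [{"hand": 1,"tx": -0.075,"ty": -0.084,"tz": 0,"ax": 0,"ay": 0,"az": 0},{"hand": 1,"tx": -0.075,"ty": -0.084,"tz": 0,"ax": 0,"ay": 0,"az": 0},{"hand": 1,"tx": -0.075,"ty": -0.084,"tz": 0,"ax": 0,"ay": 0,"az": 0},{"hand": 1,"tx": -0.075,"ty": -0.084,"tz": 0,"ax": 0,"ay": 0,"az": 0},{"hand": 1,"tx": -0.075,"ty": -0.084,"tz": 0,"ax": 0,"ay": 0,"az": 0},{"hand": 1,"tx": -0.075,"ty": -0.084,"tz": 0,"ax": 0,"ay": 0,"az": 0},{"hand": 1,"tx": -0.075,"ty": -0.084,"tz": 0,"ax": 0,"ay": 0,"az": 0},{"hand": 1,"tx": -0.075,"ty": -0.084,"tz": 0,"ax": 0,"ay": 0,"az": 0}]}}

```text
time_s: 1.95
tcp_pos: [0.3546, 0.1109, 0.2432]
eef_rot: [0.141, 0.99, 0.002, 0.004]
wrist_force: [1.0, 0.6, -0.5]
grip_width: -0.0002
```

Call:
{"op": "apply_moves", "data": {"rows": [{"hand": 1,"tx": -0.09,"ty": -0.018,"tz": 0,"ax": 0,"ay": 0,"az": 0},{"hand": 1,"tx": -0.09,"ty": -0.018,"tz": 0,"ax": 0,"ay": 0,"az": 0},{"hand": 1,"tx": -0.09,"ty": -0.018,"tz": 0,"ax": 0,"ay": 0,"az": 0},{"hand": 1,"tx": -0.09,"ty": -0.018,"tz": 0,"ax": 0,"ay": 0,"az": 0},{"hand": 1,"tx": 0,"ty": 0,"tz": 0,"ax": 0,"ay": 0,"az": 0},{"hand": 1,"tx": 0,"ty": 0,"tz": 0,"ax": 0,"ay": 0,"az": 0}]}}

```text
time_s: 2.7
tcp_pos: [0.5228, 0.0175, 0.2448]
eef_rot: [0.146, 0.989, 0.002, 0.005]
wrist_force: [-0.7, 0.2, -0.9]
grip_width: -0.0
```

Run:
```python
from h import *
np.set_printoptions(precision=4,suppress=True)
f=imaging.grab_frame("wrist"); np.savez("w1.npz",**{k:f[k] for k in("image","depth","K","R","t")})
s=readout.state();print(s["tcp_pos"],s["eef_rot"],-f["R"].T@f["t"])
cv2.imwrite("pics/w1.png",cv2.resize(f["image"][...,::-1],(800,500),interpolation=2))
for q in ["lever_grip","drag_tab","drag_tip","scale_zero","index_tab","index_tip"]:
    for b in spotter.boxes_of(f,q)[:2]: print(q,b["p"],b["pixel"])
```

```text
[0.5228 0.0175 0.2449] [0.1455 0.9893 0.0019 0.005 ] [0.4589 0.0355 0.3753]
lever_grip 0.92 [373.5, 232.8]
drag_tab 0.58 [295.9, 221.2]
drag_tip 0.61 [292.8, 221.2]
scale_zero 0.67 [333.7, 203.3]
scale_zero 0.37 [231.1, 313.2]
index_tab 0.86 [358.0, 184.2]
index_tip 0.57 [357.2, 185.8]
```

View pics/w1.png

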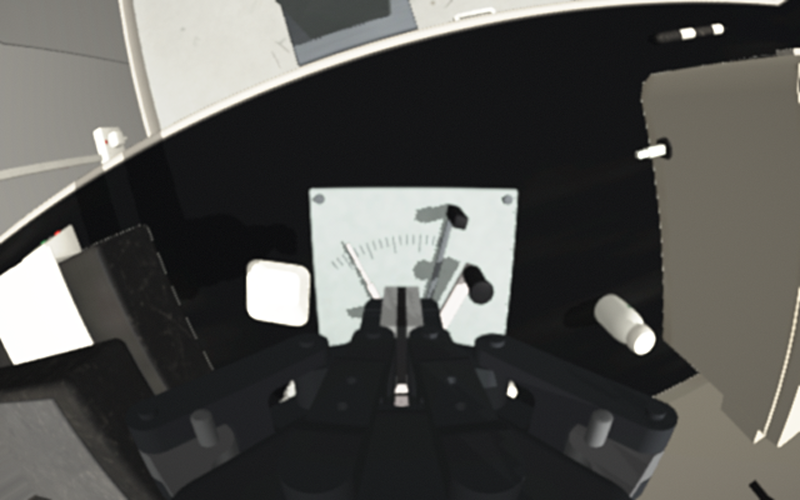

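The wrist view shows the plate's front edge from (310,188) to (518,188). The grip cap is at (481,291), the index tab's top at (458,217) and the drag tip at (346,243). The drag tab is hidden by the fingers.

```bash
cat >> h.py <<'E'
def fworld(f,px,z):
    K=f["K"]; d=np.array([px[0]-K[0,2],px[1]-K[1,2]])/K[0,0]; th=np.hypot(*d)
    r=np.append(d/max(th,1e-9)*np.sin(th),np.cos(th)); R,t=f["R"],f["t"]
    c=-R.T@t; v=R.T@r; return c+v*(z-c[2])/v[2]
def fproj(f,X):
    c=f["R"]@np.array(X,float)+f["t"]; rho=np.hypot(c[0],c[1]); th=np.arctan2(rho,c[2]); K=f["K"]
    return np.array([K[0,2]+K[0,0]*th*c[0]/rho,K[1,2]+K[0,0]*th*c[1]/rho])
E
python3 - <<'E'
from h import *
np.set_printoptions(precision=4,suppress=True)
f=dict(np.load("w1.npz"))
for n,c,z in [("gripcap",(481,291),.092),("idxtop",(457,216),.066),("dragtip",(346,243),.024),("cL",(518,188),.008),("cR",(310,188),.008),("zero",(441,240),.008)]:
    print(n,fworld(f,np.array(c)/1.25,z))
im=f["image"][135:260,235:425,::-1]
cv2.imwrite("pics/w1c.png",cv2.resize(im,None,fx=4,fy=4,interpolation=2))
E
```

```text
gripcap [0.5928 0.0642 0.092 ]
idxtop [0.534 0.063 0.066]
dragtip [ 0.5389 -0.0408  0.024 ]
cL [0.5381 0.1345 0.008 ]
cR [ 0.4797 -0.0605  0.008 ]
zero [0.567  0.0466 0.008 ]
```

View pics/w1c.png

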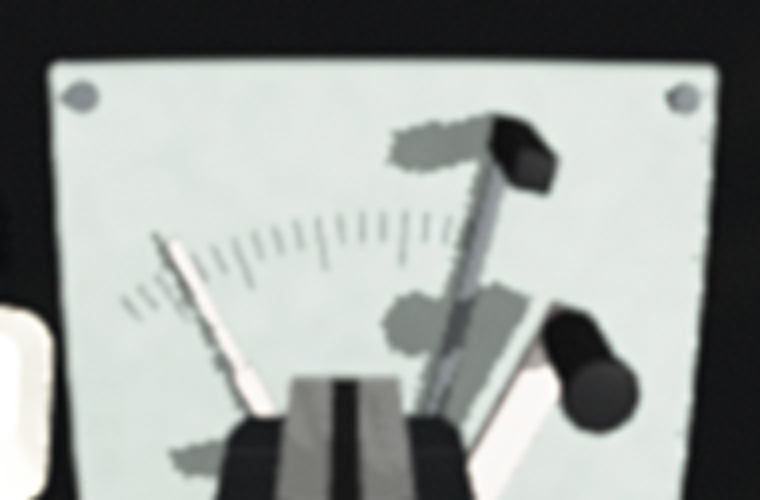

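Run:
```python
from h import *
from scipy.optimize import least_squares
np.set_printoptions(precision=4,suppress=True)
f=dict(np.load("w1.npz"))
o=np.array([235,135]); P=lambda c:np.array(c)/4+o
def pt(q,r,b,z):
    a=q[2]+np.pi-b; return [q[0]+r*np.cos(a),q[1]+r*np.sin(a),z]
def loc(q,x,y,z):
    c,s=np.cos(q[2]),np.sin(q[2]); return [q[0]+c*x-s*y,q[1]+s*x+c*y,z]
def res(q):
    return np.concatenate([fproj(f,pt(q,.12,.45,.092))-P((599,393)),fproj(f,pt(q,.165,.245-q[3],.066))-P((537,170)),
     fproj(f,pt(q,.146,.245-q[4],.024))-P((170,240)),fproj(f,loc(q,-q[5],.103,.008))-P((717,65)),fproj(f,loc(q,-q[5],-.103,.008))-P((49,63))])
s=least_squares(res,[.678,-.02,-.29,0,.75,.17]);q=s.x
print(q,s.fun)
for n,a in [("grip",(.12,.45)),("dragtab",(.065,.245-q[4])),("dragtab0",(.065,.245)),("idx",(.165,.245-q[3])),("zero",(.146,.245))]: print(n,np.array(pt(q,*a,0)[:2]))
np.save("q.npy",q)
```

```text
[ 0.683  -0.0165 -0.2926  0.018   0.7017  0.1813] [ 0.8552  0.9083  0.0472 -0.2012 -0.3406 -0.6935  0.3008 -0.1318 -0.9928
  0.1883]
grip [0.5946 0.0647]
dragtab [ 0.6188 -0.0271]
dragtab0 [0.6271 0.0168]
idx [0.5397 0.0655]
zero [0.5576 0.0583]
```

Call:
{"op": "apply_moves", "data": {"rows": [{"hand": 1,"tx": -0.056,"ty": -0.025,"tz": 0.07,"ax": 0,"ay": 0,"az": 0},{"hand": 1,"tx": -0.056,"ty": -0.025,"tz": 0.07,"ax": 0,"ay": 0,"az": 0},{"hand": 1,"tx": -0.056,"ty": -0.025,"tz": 0.07,"ax": 0,"ay": 0,"az": 0},{"hand": 1,"tx": -0.056,"ty": -0.025,"tz": 0.07,"ax": 0,"ay": 0,"az": 0},{"hand": 1,"tx": 0,"ty": 0,"tz": 0,"ax": 0,"ay": 0,"az": 0}]}}

```text
time_s: 3.68
tcp_pos: [0.6212, -0.0622, 0.1059]
eef_rot: [0.143, 0.99, 0.002, 0.009]
wrist_force: [0.3, -0.0, 1.0]
grip_width: -0.0001
```

```bash
cat >> h.py <<'E'
from scipy.spatial.transform import Rotation as Ro
def go(X,yaw=None):
    """print rows totals to reach world X (tool down, tool x at angle yaw)"""
    s=readout.state(); R=Ro.from_quat(s["eef_rot"]); d=R.as_matrix().T@(np.array(X)-s["tcp_pos"])
    if yaw is None: x=R.as_matrix()[:,0]; yaw=np.arctan2(x[1],x[0])
    c,n=np.cos(yaw),np.sin(yaw); T=np.array([[c,n,0],[n,-c,0],[0,0,-1]])
    w=(R.inv()*Ro.from_matrix(T)).as_rotvec()
    print("t",s["time_s"],"tcp",s["tcp_pos"].round(4),"shift",(d/.5).round(4),"turn",(w/(np.pi/3)).round(4),"yaw",np.degrees(yaw).round(1),"F",s["wrist_force"].round(2))
E
python3 - <<'E'
from h import *
go([.615,-.062,.065])
E
```

```text
t 3.675 tcp [ 0.6212 -0.0622  0.1059] shift [ 0.0134 -0.0036  0.0815] turn [0.0061 0.0161 0.0001] yaw 163.5 F [ 0.31 -0.01  1.01]
```

Call:
{"op": "apply_moves", "data": {"rows": [{"hand": 1,"tx": 0.008,"ty": -0.002,"tz": 0.041,"ax": 0.006,"ay": 0.016,"az": 0},{"hand": 1,"tx": 0.005,"ty": -0.001,"tz": 0.041,"ax": 0,"ay": 0,"az": 0},{"hand": 1,"tx": 0,"ty": 0,"tz": 0,"ax": 0,"ay": 0,"az": 0}]}}

```text
time_s: 4.05
tcp_pos: [0.6136, -0.06, 0.0647]
eef_rot: [0.143, 0.99, -0.0, -0.0]
wrist_force: [-0.1, 1.6, -0.4]
grip_width: -0.0002
```

Run:
```python
from h import *
go([.621,-.0033,.065])
f=imaging.grab_frame("wrist")
cv2.imwrite("pics/w2.png",cv2.resize(f["image"][100:300,200:460,::-1],None,fx=2.5,fy=2.5,interpolation=2))
```

```text
t 4.05 tcp [ 0.6136 -0.06    0.0647] shift [ 0.0179  0.113  -0.0007] turn [-0.0003 -0.0003  0.    ] yaw 163.6 F [-0.1   1.61 -0.39]
```

View pics/w2.png

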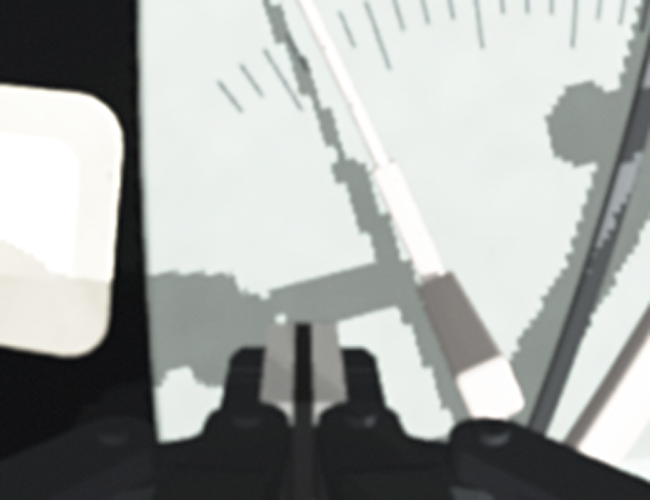

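Call:
{"op": "apply_moves", "data": {"rows": [{"hand": 1,"tx": 0.003,"ty": 0.02,"tz": 0,"ax": 0,"ay": 0,"az": 0},{"hand": 1,"tx": 0.003,"ty": 0.02,"tz": 0,"ax": 0,"ay": 0,"az": 0},{"hand": 1,"tx": 0.003,"ty": 0.02,"tz": 0,"ax": 0,"ay": 0,"az": 0},{"hand": 1,"tx": 0.003,"ty": 0.02,"tz": 0,"ax": 0,"ay": 0,"az": 0},{"hand": 1,"tx": 0.003,"ty": 0.012,"tz": 0,"ax": 0,"ay": 0,"az": 0},{"hand": 1,"tx": 0,"ty": 0.0,"tz": 0,"ax": 0,"ay": 0,"az": 0}]}}

```text
time_s: 4.85
tcp_pos: [0.6223, -0.0101, 0.0692]
eef_rot: [0.142, 0.99, -0.001, 0.004]
wrist_force: [-1.0, -0.5, 0.1]
grip_width: -0.0
```

Run:
```python
from h import *
go([.621,-.0033,.065])
```

```text
t 4.85 tcp [ 0.6223 -0.0101  0.0692] shift [0.0063 0.0124 0.0084] turn [-0.0007  0.007  -0.    ] yaw 163.7 F [-0.98 -0.46  0.11]
```

Call:
{"op": "apply_moves", "data": {"rows": [{"hand": 1,"tx": 0.002,"ty": 0.005,"tz": 0.004,"ax": 0,"ay": 0.007,"az": 0},{"hand": 1,"tx": 0.001,"ty": 0.004,"tz": 0.004,"ax": 0,"ay": 0,"az": 0},{"hand": 1,"tx": 0,"ty": 0,"tz": 0,"ax": 0,"ay": 0,"az": 0}]}}

```text
time_s: 5.22
tcp_pos: [0.6224, -0.0057, 0.0652]
eef_rot: [0.142, 0.99, -0.0, 0.0]
wrist_force: [0.9, -1.0, 0.2]
grip_width: -0.0002
```

Call:
{"op": "apply_moves", "data": {"rows": [{"hand": 1,"tx": 0,"ty": 0.003,"tz": 0,"ax": 0,"ay": 0,"az": 0},{"hand": 1,"tx": 0,"ty": 0,"tz": 0,"ax": 0,"ay": 0,"az": 0}]}}

```text
time_s: 5.48
tcp_pos: [0.6229, -0.0044, 0.0651]
eef_rot: [0.142, 0.99, -0.0, 0.0]
wrist_force: [-0.0, -0.6, 0.2]
grip_width: -0.0002
```

Call:
{"op": "apply_moves", "data": {"rows": [{"hand": 1,"tx": 0,"ty": 0.003,"tz": 0,"ax": 0,"ay": 0,"az": 0},{"hand": 1,"tx": 0,"ty": 0,"tz": 0,"ax": 0,"ay": 0,"az": 0}]}}

```text
time_s: 5.72
tcp_pos: [0.6235, -0.0031, 0.0651]
eef_rot: [0.142, 0.99, -0.0, 0.0]
wrist_force: [0.1, -1.4, -0.4]
grip_width: -0.0002
```

Call:
{"op": "apply_moves", "data": {"rows": [{"hand": 1,"tx": 0,"ty": 0.003,"tz": 0,"ax": 0,"ay": 0,"az": 0},{"hand": 1,"tx": 0,"ty": 0,"tz": 0,"ax": 0,"ay": 0,"az": 0}]}}

```text
time_s: 5.98
tcp_pos: [0.6236, -0.0029, 0.0651]
eef_rot: [0.142, 0.99, -0.001, -0.0]
wrist_force: [0.0, -2.2, 0.7]
grip_width: 0.0002
```

Run:
```python
from h import *
f=imaging.grab_frame("wrist"); np.savez("w3.npz",**{k:f[k] for k in("image","depth","K","R","t")})
q=np.load("q.npy"); print(q)
for z in(.008,.024):
    a=q[2]+np.pi-.245; print(fproj(f,[q[0]+.146*np.cos(a),q[1]+.146*np.sin(a),z]))
print(readout.state()["tcp_pos"],readout.state()["wrist_force"])
cv2.imwrite("pics/w3.png",cv2.resize(f["image"][100:300,200:460,::-1],None,fx=3,fy=3,interpolation=2))
```

```text
[ 0.68295695 -0.01646241 -0.29261892  0.01802136  0.70170931  0.18131251]
[387.46028809  88.52066264]
[393.41821109  86.52622316]
[ 0.62360379 -0.00276655  0.06507635] [-0.29612402 -3.09977556  0.61315571]
```

View pics/w3.png

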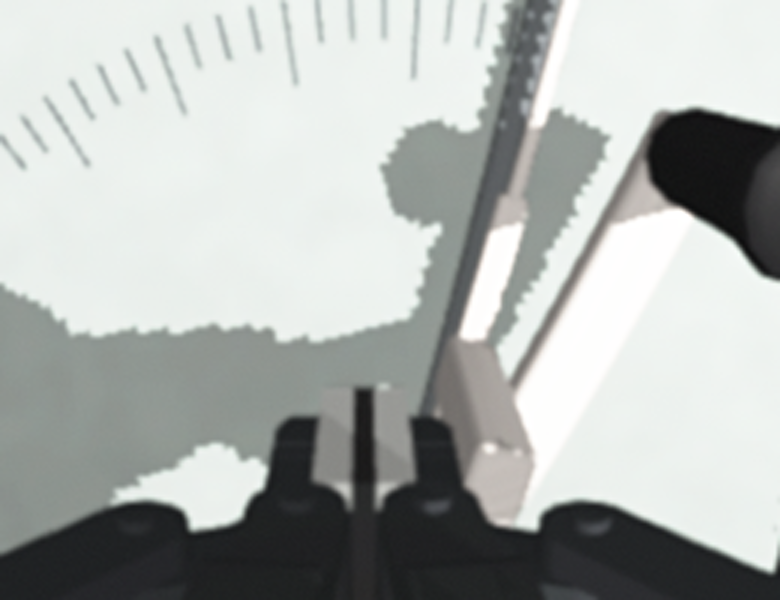

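Call:
{"op": "apply_moves", "data": {"rows": [{"hand": 1,"tx": 0,"ty": -0.03,"tz": 0,"ax": 0,"ay": 0,"az": 0},{"hand": 1,"tx": 0,"ty": 0,"tz": -0.08,"ax": 0,"ay": 0,"az": 0},{"hand": 1,"tx": 0,"ty": 0,"tz": -0.08,"ax": 0,"ay": 0,"az": 0},{"hand": 1,"tx": 0,"ty": 0,"tz": 0,"ax": 0,"ay": 0,"az": 0}]}}

```text
time_s: 6.52
tcp_pos: [0.6178, -0.0181, 0.1459]
eef_rot: [0.143, 0.99, -0.0, -0.002]
wrist_force: [0.2, -0.4, 0.1]
grip_width: -0.0
```

Run:
```python
from h import *
go([.608,.098,.145],np.radians(158))
q=np.load("q.npy")
f=imaging.grab_frame("wrist")
a=q[2]+np.pi-.245; print(fproj(f,[q[0]+.146*np.cos(a),q[1]+.146*np.sin(a),.024]))
cv2.imwrite("pics/w4.png",cv2.resize(f["image"][60:260,200:460,::-1],None,fx=3,fy=3,interpolation=2))
```

```text
t 6.525 tcp [ 0.6178 -0.0181  0.1459] shift [0.0844 0.2172 0.0019] turn [-0.0007 -0.0033  0.0935] yaw 158.0 F [ 0.15 -0.35  0.06]
[389.77893009  96.90015859]
```

View pics/w4.png

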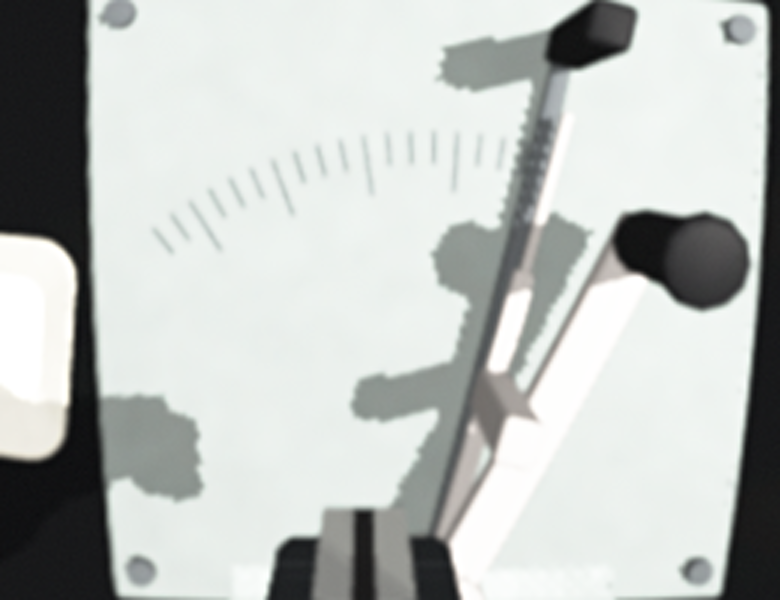

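Call:
{"op": "apply_moves", "data": {"rows": [{"hand": 1,"tx": 0.021,"ty": 0.054,"tz": 0,"ax": 0,"ay": 0,"az": 0.03},{"hand": 1,"tx": 0.021,"ty": 0.054,"tz": 0,"ax": 0,"ay": 0,"az": 0.03},{"hand": 1,"tx": 0.021,"ty": 0.054,"tz": 0,"ax": 0,"ay": 0,"az": 0.03},{"hand": 1,"tx": 0.021,"ty": 0.054,"tz": 0,"ax": 0,"ay": 0,"az": 0.003},{"hand": 1,"tx": 0,"ty": 0,"tz": 0,"ax": 0,"ay": 0,"az": 0}]}}

```text
time_s: 7.2
tcp_pos: [0.6072, 0.0995, 0.1358]
eef_rot: [0.193, 0.981, -0.0, -0.01]
wrist_force: [0.4, -0.5, -0.2]
grip_width: 0.0
```

Run:
```python
from h import *
go([.608,.098,.065],np.radians(158))
```

```text
t 7.2 tcp [0.6072 0.0995 0.1358] shift [-0.0054 -0.0016  0.1415] turn [-0.0042 -0.0193 -0.0053] yaw 158.0 F [ 0.42 -0.5  -0.23]
```

Call:
{"op": "apply_moves", "data": {"rows": [{"hand": 1,"tx": -0.004,"ty": 0,"tz": 0.07,"ax": -0.004,"ay": -0.019,"az": -0.005},{"hand": 1,"tx": 0,"ty": 0,"tz": 0.07,"ax": 0,"ay": 0,"az": 0},{"hand": 1,"tx": 0,"ty": 0,"tz": 0,"ax": 0,"ay": 0,"az": 0}]}}

```text
time_s: 7.58
tcp_pos: [0.6067, 0.0967, 0.0616]
eef_rot: [0.191, 0.982, -0.001, -0.002]
wrist_force: [-0.5, -0.6, -1.0]
grip_width: 0.0001
```

```bash
cat >> h.py <<'E'
def lever(off=.0235,F0=np.zeros(3)):
    """lever angle from TCP if back of finger touches grip; next TCP for angles"""
    q=np.load("q.npy"); s=readout.state(); R=Ro.from_quat(s["eef_rot"]).as_matrix()
    y=R[:2,1]; x=R[:2,0]; p=s["tcp_pos"][:2]
    best=[]
    for v in np.arange(-.1,.8,.001):
        a=q[2]+np.pi-.45+v; g=q[:2]+.12*np.array([np.cos(a),np.sin(a)]); best.append((np.dot(p-g,y)-off,v,np.dot(g-p,x)))
    b=min(best,key=lambda k:abs(k[0])); F=s["wrist_force"]-F0
    print("lever~%.3f contact x %.4f  F %.2f"%(b[1],b[2],np.hypot(F[0],F[1])),s["wrist_force"].round(2),"t",s["time_s"])
    return b[1]
def target(v,yaw,off=.0235):
    q=np.load("q.npy"); a=q[2]+np.pi-.45+v
    y=np.array([np.sin(yaw),-np.cos(yaw)]); p=q[:2]+.12*np.array([np.cos(a),np.sin(a)])+off*y
    return [p[0],p[1],.065]
E
python3 - <<'E'
from h import *
lever()
for v in (0,.1,.2,.25,.3,.4,.5): print(v); go(target(v,np.radians(158)),np.radians(158))
E
```

```text
lever~-0.098 contact x -0.0054  F 0.80 [-0.52 -0.61 -0.98] t 7.575
0
t 7.575 tcp [0.6067 0.0967 0.0616] shift [-0.0014 -0.0216 -0.0068] turn [-0.002  -0.003   0.0002] yaw 158.0 F [-0.52 -0.61 -0.98]
0.1
t 7.575 tcp [0.6067 0.0967 0.0616] shift [ 0.0059 -0.0445 -0.0067] turn [-0.002  -0.003   0.0002] yaw 158.0 F [-0.52 -0.61 -0.98]
0.2
t 7.575 tcp [0.6067 0.0967 0.0616] shift [ 0.0109 -0.0679 -0.0067] turn [-0.002  -0.003   0.0002] yaw 158.0 F [-0.52 -0.61 -0.98]
0.25
t 7.575 tcp [0.6067 0.0967 0.0616] shift [ 0.0125 -0.0798 -0.0066] turn [-0.002  -0.003   0.0002] yaw 158.0 F [-0.52 -0.61 -0.98]
0.3
t 7.575 tcp [0.6067 0.0967 0.0616] shift [ 0.0135 -0.0918 -0.0066] turn [-0.002  -0.003   0.0002] yaw 158.0 F [-0.52 -0.61 -0.98]
0.4
t 7.575 tcp [0.6067 0.0967 0.0616] shift [ 0.0137 -0.1158 -0.0065] turn [-0.002  -0.003   0.0002] yaw 158.0 F [-0.52 -0.61 -0.98]
0.5
t 7.575 tcp [0.6067 0.0967 0.0616] shift [ 0.0115 -0.1396 -0.0065] turn [-0.002  -0.003   0.0002] yaw 158.0 F [-0.52 -0.61 -0.98]
```

Call:
{"op": "apply_moves", "data": {"rows": [{"hand": 1,"tx": 0.001,"ty": -0.008,"tz": -0.002,"ax": -0.002,"ay": -0.003,"az": 0},{"hand": 1,"tx": 0.001,"ty": -0.006,"tz": -0.002,"ax": 0,"ay": 0,"az": 0},{"hand": 1,"tx": 0.001,"ty": -0.006,"tz": -0.002,"ax": 0,"ay": 0,"az": 0},{"hand": 1,"tx": 0.002,"ty": -0.008,"tz": 0,"ax": 0,"ay": 0,"az": 0},{"hand": 1,"tx": 0.002,"ty": -0.008,"tz": 0,"ax": 0,"ay": 0,"az": 0},{"hand": 1,"tx": 0.002,"ty": -0.008,"tz": 0,"ax": 0,"ay": 0,"az": 0},{"hand": 1,"tx": 0.001,"ty": -0.008,"tz": 0,"ax": 0,"ay": 0,"az": 0},{"hand": 1,"tx": 0.001,"ty": -0.008,"tz": 0,"ax": 0,"ay": 0,"az": 0}]}}

```text
time_s: 8.57
tcp_pos: [0.5897, 0.0713, 0.068]
eef_rot: [0.191, 0.982, 0.002, 0.001]
wrist_force: [-1.2, 5.8, -0.5]
grip_width: -0.0001
```

Run:
```python
from h import *
lever(); go(target(.25,np.radians(158)),np.radians(158))
```

```text
lever~0.166 contact x -0.0016  F 5.98 [-1.23  5.85 -0.49] t 8.575
t 8.575 tcp [0.5897 0.0713 0.068 ] shift [-0.0001 -0.0199  0.006 ] turn [ 0.0046  0.0007 -0.0006] yaw 158.0 F [-1.23  5.85 -0.49]
```

Call:
{"op": "apply_moves", "data": {"rows": [{"hand": 1,"tx": 0,"ty": -0.006,"tz": 0.002,"ax": 0,"ay": 0,"az": 0},{"hand": 1,"tx": 0,"ty": -0.006,"tz": 0.002,"ax": 0,"ay": 0,"az": 0},{"hand": 1,"tx": 0,"ty": -0.004,"tz": 0.002,"ax": 0,"ay": 0,"az": 0}]}}

```text
time_s: 8.95
tcp_pos: [0.5867, 0.0639, 0.0664]
eef_rot: [0.191, 0.982, 0.003, 0.002]
wrist_force: [-0.6, 4.7, 2.1]
grip_width: -0.0002
```

Call:
{"op": "apply_moves", "data": {"rows": [{"hand": 1,"tx": 0,"ty": -0.004,"tz": 0,"ax": 0,"ay": 0,"az": 0}]}}

```text
time_s: 9.07
tcp_pos: [0.5857, 0.0621, 0.0664]
eef_rot: [0.191, 0.982, 0.003, 0.001]
wrist_force: [-0.7, 5.2, 0.1]
grip_width: 0.0003
```

Call:
{"op": "apply_moves", "data": {"rows": [{"hand": 1,"tx": 0,"ty": -0.004,"tz": 0,"ax": 0,"ay": 0,"az": 0}]}}

```text
time_s: 9.2
tcp_pos: [0.5846, 0.0603, 0.0663]
eef_rot: [0.191, 0.982, 0.003, 0.001]
wrist_force: [-1.5, 4.9, 0.8]
grip_width: -0.0001
```

Call:
{"op": "apply_moves", "data": {"rows": [{"hand": 1,"tx": 0,"ty": -0.004,"tz": 0,"ax": 0,"ay": 0,"az": 0}]}}

```text
time_s: 9.32
tcp_pos: [0.5835, 0.0585, 0.0663]
eef_rot: [0.191, 0.982, 0.003, 0.001]
wrist_force: [-0.6, 6.6, 0.7]
grip_width: -0.0002
```

Call:
{"op": "apply_moves", "data": {"rows": [{"hand": 1,"tx": 0,"ty": -0.004,"tz": 0,"ax": 0,"ay": 0,"az": 0}]}}

```text
time_s: 9.45
tcp_pos: [0.5824, 0.0567, 0.0663]
eef_rot: [0.191, 0.982, 0.003, 0.0]
wrist_force: [-0.1, 4.7, 1.8]
grip_width: -0.0002
```

Run:
```python
from h import *
lever(); go(target(.4,np.radians(158)),np.radians(158))
```

```text
lever~0.303 contact x -0.0009  F 4.67 [-0.07  4.67  1.83] t 9.45
t 9.45 tcp [0.5824 0.0567 0.0663] shift [-0.0016 -0.0233  0.0025] turn [ 0.0058 -0.0004 -0.0002] yaw 158.0 F [-0.07  4.67  1.83]
```

Call:
{"op": "apply_moves", "data": {"rows": [{"hand": 1,"tx": 0,"ty": -0.004,"tz": 0,"ax": 0.004,"ay": 0,"az": 0}]}}

```text
time_s: 9.57
tcp_pos: [0.5814, 0.0548, 0.0663]
eef_rot: [0.191, 0.982, 0.001, -0.0]
wrist_force: [-0.5, 4.5, -0.3]
grip_width: -0.0001
```

Call:
{"op": "apply_moves", "data": {"rows": [{"hand": 1,"tx": 0,"ty": -0.003,"tz": 0,"ax": 0,"ay": 0,"az": 0}]}}

```text
time_s: 9.7
tcp_pos: [0.5806, 0.0534, 0.0662]
eef_rot: [0.191, 0.982, 0.001, -0.0]
wrist_force: [0.1, 4.5, 1.3]
grip_width: -0.0001
```

Call:
{"op": "apply_moves", "data": {"rows": [{"hand": 1,"tx": 0,"ty": -0.003,"tz": 0,"ax": 0,"ay": 0,"az": 0}]}}

```text
time_s: 9.82
tcp_pos: [0.5798, 0.052, 0.0662]
eef_rot: [0.191, 0.982, 0.001, -0.001]
wrist_force: [-0.5, 5.9, 0.5]
grip_width: -0.0001
```

Call:
{"op": "apply_moves", "data": {"rows": [{"hand": 1,"tx": 0,"ty": -0.003,"tz": 0,"ax": 0,"ay": 0,"az": 0}]}}

```text
time_s: 9.95
tcp_pos: [0.5791, 0.0506, 0.0663]
eef_rot: [0.191, 0.982, 0.001, -0.001]
wrist_force: [-1.2, 4.4, 1.1]
grip_width: -0.0001
```

Call:
{"op": "apply_moves", "data": {"rows": [{"hand": 1,"tx": 0,"ty": -0.003,"tz": 0,"ax": 0,"ay": 0,"az": 0}]}}

```text
time_s: 10.07
tcp_pos: [0.5784, 0.0492, 0.0663]
eef_rot: [0.191, 0.982, 0.001, -0.001]
wrist_force: [-0.4, 3.8, 0.3]
grip_width: 0.0004
```

Call:
{"op": "apply_moves", "data": {"rows": [{"hand": 1,"tx": 0,"ty": -0.003,"tz": 0,"ax": 0,"ay": 0,"az": 0}]}}

```text
time_s: 10.2
tcp_pos: [0.5777, 0.0478, 0.0662]
eef_rot: [0.191, 0.982, 0.001, -0.001]
wrist_force: [-1.2, 5.7, 1.5]
grip_width: -0.0003
```

Call:
{"op": "apply_moves", "data": {"rows": [{"hand": 1,"tx": 0,"ty": -0.003,"tz": 0,"ax": 0,"ay": 0,"az": 0}]}}

```text
time_s: 10.32
tcp_pos: [0.5771, 0.0463, 0.0663]
eef_rot: [0.191, 0.982, 0.001, -0.001]
wrist_force: [-1.3, 5.2, 1.0]
grip_width: 0.0004
```

Call:
{"op": "apply_moves", "data": {"rows": [{"hand": 1,"tx": 0,"ty": -0.003,"tz": 0,"ax": 0,"ay": 0,"az": 0}]}}

```text
time_s: 10.45
tcp_pos: [0.5764, 0.0449, 0.0663]
eef_rot: [0.191, 0.982, 0.001, -0.001]
wrist_force: [-0.2, 5.2, 1.8]
grip_width: 0.0003
```

Call:
{"op": "apply_moves", "data": {"rows": [{"hand": 1,"tx": 0,"ty": -0.003,"tz": 0,"ax": 0,"ay": 0,"az": 0}]}}

```text
time_s: 10.58
tcp_pos: [0.5757, 0.0434, 0.0662]
eef_rot: [0.191, 0.982, 0.001, -0.001]
wrist_force: [-0.7, 5.0, 1.6]
grip_width: 0.0001
```

Run:
```python
from h import *
lever(); go(target(.45,np.radians(158)),np.radians(158))
```

```text
lever~0.427 contact x -0.0021  F 5.09 [-0.73  5.04  1.56] t 10.575
t 10.575 tcp [0.5757 0.0434 0.0662] shift [-0.0047 -0.0056  0.0024] turn [ 0.002  -0.0024  0.0001] yaw 158.0 F [-0.73  5.04  1.56]
```

Call:
{"op": "apply_moves", "data": {"rows": [{"hand": 1,"tx": -0.001,"ty": -0.003,"tz": 0,"ax": 0,"ay": 0,"az": 0}]}}

```text
time_s: 10.7
tcp_pos: [0.5755, 0.0417, 0.0662]
eef_rot: [0.191, 0.982, 0.001, -0.001]
wrist_force: [-0.8, 4.2, 0.4]
grip_width: 0.0002
```

Call:
{"op": "apply_moves", "data": {"rows": [{"hand": 1,"tx": -0.001,"ty": -0.003,"tz": 0,"ax": 0,"ay": 0,"az": 0}]}}

```text
time_s: 10.82
tcp_pos: [0.5751, 0.0401, 0.0661]
eef_rot: [0.191, 0.982, 0.001, -0.001]
wrist_force: [-1.7, 4.6, 2.3]
grip_width: 0.0002
```

Call:
{"op": "apply_moves", "data": {"rows": [{"hand": 1,"tx": -0.001,"ty": -0.003,"tz": 0,"ax": 0,"ay": 0,"az": 0}]}}

```text
time_s: 10.95
tcp_pos: [0.5748, 0.0386, 0.066]
eef_rot: [0.191, 0.982, 0.001, -0.002]
wrist_force: [-1.5, 6.3, 1.1]
grip_width: 0.0002
```

Call:
{"op": "apply_moves", "data": {"rows": [{"hand": 1,"tx": -0.001,"ty": -0.003,"tz": 0,"ax": 0,"ay": 0,"az": 0}]}}

```text
time_s: 11.08
tcp_pos: [0.5744, 0.0375, 0.066]
eef_rot: [0.191, 0.982, 0.002, -0.002]
wrist_force: [-1.9, 8.8, 2.3]
grip_width: -0.0002
```

Call:
{"op": "apply_moves", "data": {"rows": [{"hand": 1,"tx": -0.001,"ty": -0.003,"tz": 0,"ax": 0,"ay": 0,"az": 0}]}}

```text
time_s: 11.2
tcp_pos: [0.574, 0.0368, 0.066]
eef_rot: [0.191, 0.982, 0.003, -0.002]
wrist_force: [0.3, 10.0, 3.1]
grip_width: 0.0001
```

Run:
```python
from h import *
lever(); go(target(.5,np.radians(158)),np.radians(158))
```

```text
lever~0.484 contact x -0.0019  F 10.00 [0.3  9.99 3.05] t 11.2
t 11.2 tcp [0.574  0.0368 0.066 ] shift [-0.0042 -0.0039  0.002 ] turn [ 0.0039 -0.0052 -0.0004] yaw 158.0 F [0.3  9.99 3.05]
```

Call:
{"op": "apply_moves", "data": {"rows": [{"hand": 1,"tx": -0.001,"ty": -0.003,"tz": 0,"ax": 0,"ay": 0,"az": 0}]}}

```text
time_s: 11.32
tcp_pos: [0.5739, 0.0363, 0.0661]
eef_rot: [0.191, 0.982, 0.003, -0.002]
wrist_force: [-0.0, 10.7, 1.7]
grip_width: -0.0
```

Call:
{"op": "apply_moves", "data": {"rows": [{"hand": 1,"tx": 0,"ty": -0.002,"tz": 0,"ax": 0,"ay": 0,"az": 0}]}}

```text
time_s: 11.45
tcp_pos: [0.5739, 0.0364, 0.0662]
eef_rot: [0.191, 0.982, 0.004, -0.002]
wrist_force: [2.0, 8.8, 0.5]
grip_width: -0.0001
```

Call:
{"op": "apply_moves", "data": {"rows": [{"hand": 1,"tx": 0,"ty": -0.002,"tz": 0,"ax": 0,"ay": 0,"az": 0}]}}

```text
time_s: 11.58
tcp_pos: [0.5739, 0.0364, 0.0662]
eef_rot: [0.191, 0.982, 0.005, -0.002]
wrist_force: [1.7, 9.3, 0.5]
grip_width: -0.0003
```

Call:
{"op": "apply_moves", "data": {"rows": [{"hand": 1,"tx": 0,"ty": -0.004,"tz": 0,"ax": 0,"ay": 0,"az": 0}]}}

```text
time_s: 11.7
tcp_pos: [0.5737, 0.0358, 0.0662]
eef_rot: [0.191, 0.981, 0.006, -0.001]
wrist_force: [1.7, 10.3, -0.1]
grip_width: -0.0
```

Call:
{"op": "apply_moves", "data": {"rows": [{"hand": 1,"tx": 0,"ty": -0.004,"tz": 0,"ax": 0,"ay": 0,"az": 0}]}}

```text
time_s: 11.82
tcp_pos: [0.5736, 0.0353, 0.0663]
eef_rot: [0.191, 0.981, 0.008, -0.001]
wrist_force: [2.0, 11.7, -0.4]
grip_width: -0.0001
```

Call:
{"op": "apply_moves", "data": {"rows": [{"hand": 1,"tx": 0,"ty": -0.004,"tz": 0,"ax": 0,"ay": 0,"az": 0}]}}

```text
time_s: 11.95
tcp_pos: [0.5735, 0.0351, 0.0663]
eef_rot: [0.192, 0.981, 0.009, -0.0]
wrist_force: [3.5, 11.7, -0.4]
grip_width: 0.0002
```

Call:
{"op": "apply_moves", "data": {"rows": [{"hand": 1,"tx": 0,"ty": -0.004,"tz": 0,"ax": 0,"ay": 0,"az": 0}]}}

```text
time_s: 12.08
tcp_pos: [0.5735, 0.0349, 0.0664]
eef_rot: [0.192, 0.981, 0.01, 0.0]
wrist_force: [2.0, 13.1, -0.7]
grip_width: 0.0001
```

Run:
```python
from h import *
lever(); go([.612,.106,.068],np.radians(158))
```

```text
lever~0.500 contact x -0.0020  F 13.24 [ 2.04 13.09 -0.68] t 12.075
t 12.075 tcp [0.5735 0.0349 0.0664] shift [-0.0179  0.1608  0.    ] turn [ 0.0196 -0.0029 -0.0018] yaw 158.0 F [ 2.04 13.09 -0.68]
```

Call:
{"op": "apply_moves", "data": {"rows": [{"hand": 1,"tx": 0,"ty": 0.016,"tz": 0,"ax": 0.01,"ay": 0,"az": 0},{"hand": 1,"tx": 0,"ty": 0.024,"tz": 0,"ax": 0.01,"ay": 0,"az": 0},{"hand": 1,"tx": -0.002,"ty": 0.024,"tz": 0,"ax": 0,"ay": 0,"az": 0},{"hand": 1,"tx": -0.004,"ty": 0.024,"tz": 0,"ax": 0,"ay": 0,"az": 0},{"hand": 1,"tx": -0.006,"ty": 0.024,"tz": 0,"ax": 0,"ay": 0,"az": 0},{"hand": 1,"tx": -0.006,"ty": 0.024,"tz": 0,"ax": 0,"ay": 0,"az": 0},{"hand": 1,"tx": 0,"ty": 0.024,"tz": 0,"ax": 0,"ay": 0,"az": 0},{"hand": 1,"tx": 0,"ty": 0,"tz": 0,"ax": 0,"ay": 0,"az": 0}]}}

```text
time_s: 13.08
tcp_pos: [0.616, 0.1079, 0.0664]
eef_rot: [0.191, 0.982, -0.002, -0.0]
wrist_force: [-0.1, -0.5, -0.7]
grip_width: -0.0001
```

Call:
{"op": "apply_moves", "data": {"rows": [{"hand": 1,"tx": 0,"ty": 0,"tz": -0.11,"ax": 0,"ay": 0,"az": 0},{"hand": 1,"tx": 0,"ty": 0,"tz": -0.11,"ax": 0,"ay": 0,"az": 0},{"hand": 1,"tx": 0,"ty": 0,"tz": -0.11,"ax": 0,"ay": 0,"az": 0},{"hand": 1,"tx": 0,"ty": 0,"tz": 0,"ax": 0,"ay": 0,"az": 0}]}}

```text
time_s: 13.58
tcp_pos: [0.6145, 0.1073, 0.2344]
eef_rot: [0.192, 0.981, -0.003, -0.003]
wrist_force: [1.2, 0.1, -0.2]
grip_width: -0.0002
```

Run:
```python
from h import *
go([.53,.02,.235],np.radians(158))
```

```text
t 13.575 tcp [0.6145 0.1073 0.2344] shift [ 0.0909 -0.2253  0.0009] turn [-0.0068 -0.0041 -0.0015] yaw 158.0 F [ 1.22  0.06 -0.21]
```

Call:
{"op": "apply_moves", "data": {"rows": [{"hand": 0.5,"tx": 0.023,"ty": -0.056,"tz": 0,"ax": -0.007,"ay": -0.004,"az": 0},{"hand": 0.5,"tx": 0.023,"ty": -0.056,"tz": 0,"ax": 0,"ay": 0,"az": 0},{"hand": 0.5,"tx": 0.023,"ty": -0.056,"tz": 0,"ax": 0,"ay": 0,"az": 0},{"hand": 0.5,"tx": 0.023,"ty": -0.056,"tz": 0,"ax": 0,"ay": 0,"az": 0},{"hand": 0.5,"tx": 0,"ty": 0,"tz": 0,"ax": 0,"ay": 0,"az": 0}]}}

```text
time_s: 14.2
tcp_pos: [0.5238, 0.0176, 0.2306]
eef_rot: [0.192, 0.981, -0.001, -0.004]
wrist_force: [0.1, 0.1, -0.7]
grip_width: 0.043
```

Run:
```python
from h import *
f=imaging.grab_frame("wrist"); np.savez("w5.npz",**{k:f[k] for k in("image","depth","K","R","t")})
q=np.load("q.npy"); go([.5397,.0655,.15],np.radians(152))
for n,r,b,z in(("grip",.12,.45,.092),("idxtop",.165,.245-.018,.066),("zero",.146,.245,.024),("drag.5",.146,.245-.5,.024)):
    a=q[2]+np.pi-b; print(n,(fproj(f,[q[0]+r*np.cos(a),q[1]+r*np.sin(a),z])-[235,130])*4)
cv2.imwrite("pics/w5.png",cv2.resize(f["image"][130:260,235:425,::-1],None,fx=4,fy=4,interpolation=2))
```

```text
t 14.25 tcp [0.5246 0.0182 0.2306] shift [0.0066 0.0994 0.1611] turn [-0.0026 -0.0056  0.0985] yaw 152.0 F [-0.35  0.45 -0.88]
grip [638.88387749 421.31258218]
idxtop [550.23802856 189.51087208]
zero [524.24841321 225.9475059 ]
drag.5 [269.64017092 250.45872123]
```

View pics/w5.png

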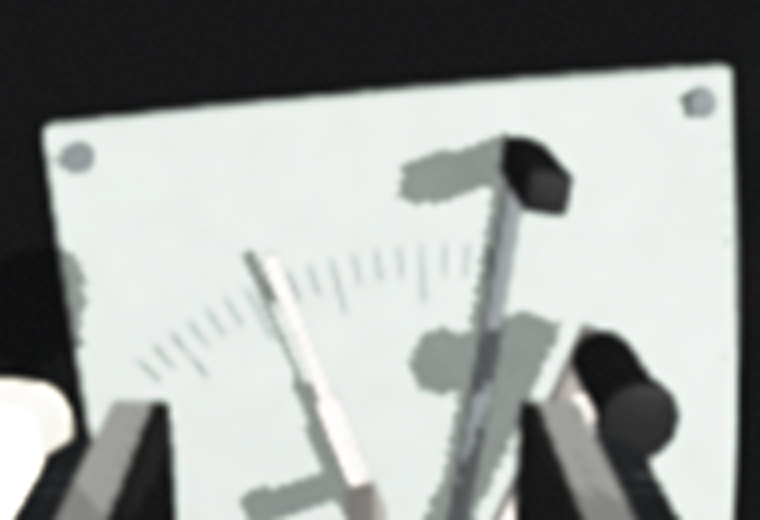

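Call:
{"op": "apply_moves", "data": {"rows": [{"hand": 0.5,"tx": 0.002,"ty": 0.033,"tz": 0.054,"ax": 0,"ay": -0.005,"az": 0.043},{"hand": 0.5,"tx": 0.004,"ty": 0.033,"tz": 0.054,"ax": 0,"ay": 0,"az": 0.043},{"hand": 0.5,"tx": 0.006,"ty": 0.033,"tz": 0.054,"ax": 0,"ay": 0,"az": 0.043},{"hand": 0.5,"tx": 0,"ty": 0,"tz": 0,"ax": 0,"ay": 0,"az": 0}]}}

```text
time_s: 14.75
tcp_pos: [0.5418, 0.0682, 0.1463]
eef_rot: [0.259, 0.966, -0.001, -0.0]
wrist_force: [-0.9, -0.1, 0.0]
grip_width: 0.0431
```

Run:
```python
from h import *
go([.5397,.0655,.05],np.radians(150.2))
```

```text
t 14.75 tcp [0.5418 0.0682 0.1463] shift [ 0.001  -0.0063  0.1926] turn [-0.0019 -0.     -0.0041] yaw 150.2 F [-0.92 -0.06  0.  ]
```

Call:
{"op": "apply_moves", "data": {"rows": [{"hand": 0.5,"tx": 0.001,"ty": -0.006,"tz": 0.096,"ax": -0.002,"ay": 0,"az": 0},{"hand": 0.5,"tx": 0,"ty": 0,"tz": 0.096,"ax": 0,"ay": 0,"az": 0},{"hand": 0.5,"tx": 0,"ty": 0,"tz": 0,"ax": 0,"ay": 0,"az": 0}]}}

```text
time_s: 15.12
tcp_pos: [0.5437, 0.0654, 0.0516]
eef_rot: [0.257, 0.966, 0.0, 0.003]
wrist_force: [0.3, -0.2, 0.5]
grip_width: 0.0423
```

Run:
```python
from h import *
go([.5397,.0655,.05],np.radians(150.2))
f=imaging.grab_frame("wrist")
cv2.imwrite("pics/w6.png",cv2.resize(f["image"][100:320,190:470,::-1],None,fx=2,fy=2,interpolation=2))
```

```text
t 15.125 tcp [0.5437 0.0654 0.0516] shift [ 0.0071 -0.0038  0.0031] turn [0.0022 0.0057 0.0006] yaw 150.2 F [ 0.29 -0.21  0.48]
```

View pics/w6.png

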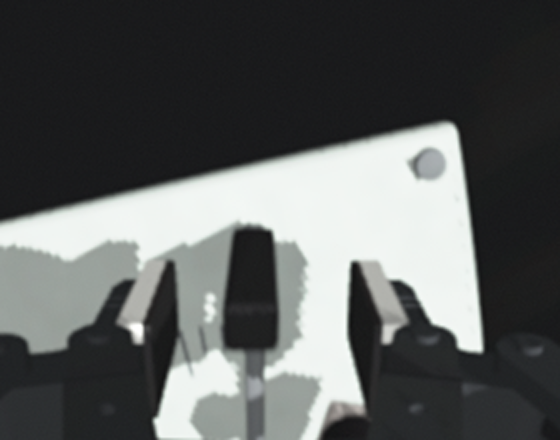

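The tab sits centrally between the open jaws, so I'm closing on it.

Call:
{"op": "apply_moves", "data": {"rows": [{"hand": 0.5,"tx": 0.007,"ty": -0.004,"tz": 0.003,"ax": 0.002,"ay": 0.005,"az": 0},{"hand": 0.8,"tx": 0,"ty": 0,"tz": 0,"ax": 0,"ay": 0,"az": 0},{"hand": 1,"tx": 0,"ty": 0,"tz": 0,"ax": 0,"ay": 0,"az": 0},{"hand": 1,"tx": 0,"ty": 0,"tz": 0,"ax": 0,"ay": 0,"az": 0},{"hand": 1,"tx": 0,"ty": 0,"tz": 0,"ax": 0,"ay": 0,"az": 0}]}}

```text
time_s: 15.8
tcp_pos: [0.5452, 0.0646, 0.058]
eef_rot: [0.257, 0.966, 0.001, 0.007]
wrist_force: [0.6, -1.5, -4.3]
grip_width: 0.0105
```

```bash
cat >> h.py <<'E'
def idx(v):
    q=np.load("q.npy"); a=q[2]+np.pi-.245+v; s=readout.state()
    d=s["tcp_pos"][:2]-q[:2]; print("now r %.4f val %.4f width %.4f"%(np.hypot(*d),np.arctan2(d[1],d[0])%(2*np.pi)-(q[2]+np.pi-.245),s["grip_width"]))
    r=np.hypot(*d); go([q[0]+r*np.cos(a),q[1]+r*np.sin(a),s["tcp_pos"][2]],a)
E
python3 - <<'E'
from h import *
for v in (.04,.12,.2,.28,.36,.44,.508): idx(v)
E
```

```text
now r 0.1598 val 0.0060 width 0.0105
t 15.8 tcp [0.5452 0.0646 0.058 ] shift [-0.     -0.0109 -0.0001] turn [ 0.0053  0.0127 -0.0204] yaw 151.5 F [ 0.56 -1.45 -4.3 ]
now r 0.1598 val 0.0060 width 0.0105
t 15.8 tcp [0.5452 0.0646 0.058 ] shift [-0.0016 -0.0364 -0.0002] turn [ 0.0048  0.0129 -0.0968] yaw 156.1 F [ 0.56 -1.45 -4.3 ]
now r 0.1598 val 0.0060 width 0.0105
t 15.8 tcp [0.5452 0.0646 0.058 ] shift [-0.0052 -0.0617 -0.0003] turn [ 0.0043  0.0131 -0.1732] yaw 160.7 F [ 0.56 -1.45 -4.3 ]
now r 0.1598 val 0.0060 width 0.0105
t 15.8 tcp [0.5452 0.0646 0.058 ] shift [-0.0108 -0.0866 -0.0003] turn [ 0.0037  0.0133 -0.2496] yaw 165.2 F [ 0.56 -1.45 -4.3 ]
now r 0.1598 val 0.0060 width 0.0105
t 15.8 tcp [0.5452 0.0646 0.058 ] shift [-0.0184 -0.1111 -0.0004] turn [ 0.0032  0.0135 -0.326 ] yaw 169.8 F [ 0.56 -1.45 -4.3 ]
now r 0.1598 val 0.0060 width 0.0105
t 15.8 tcp [0.5452 0.0646 0.058 ] shift [-0.0279 -0.1348 -0.0004] turn [ 0.0027  0.0136 -0.4024] yaw 174.4 F [ 0.56 -1.45 -4.3 ]
now r 0.1598 val 0.0060 width 0.0105
t 15.8 tcp [0.5452 0.0646 0.058 ] shift [-0.0375 -0.1543 -0.0004] turn [ 0.0022  0.0137 -0.4673] yaw 178.3 F [ 0.56 -1.45 -4.3 ]
```

Call:
{"op": "apply_moves", "data": {"rows": [{"hand": 1,"tx": -0.001,"ty": -0.02,"tz": 0,"ax": 0.003,"ay": 0.006,"az": -0.06},{"hand": 1,"tx": -0.001,"ty": -0.02,"tz": 0,"ax": 0,"ay": 0,"az": -0.06},{"hand": 1,"tx": -0.001,"ty": -0.02,"tz": 0,"ax": 0,"ay": 0,"az": -0.06},{"hand": 1,"tx": -0.001,"ty": -0.02,"tz": 0,"ax": 0,"ay": 0,"az": -0.06},{"hand": 1,"tx": 0,"ty": 0,"tz": 0,"ax": 0,"ay": 0,"az": 0}]}}

```text
time_s: 16.42
tcp_pos: [0.5292, 0.0271, 0.0579]
eef_rot: [0.13, 0.992, 0.0, 0.002]
wrist_force: [-0.3, -1.5, -3.8]
grip_width: 0.0104
```

Run:
```python
from h import *
for v in (.45,.508): idx(v)
```

```text
now r 0.1598 val 0.2616 width 0.0104
t 16.425 tcp [0.5292 0.0271 0.0579] shift [-0.0047 -0.06   -0.    ] turn [ 0.0004  0.0045 -0.1654] yaw 175.0 F [-0.3  -1.53 -3.84]
now r 0.1598 val 0.2616 width 0.0104
t 16.425 tcp [0.5292 0.0271 0.0579] shift [-0.0085 -0.0781 -0.    ] turn [ 0.0003  0.0045 -0.2208] yaw 178.3 F [-0.3  -1.53 -3.84]
```

Call:
{"op": "apply_moves", "data": {"rows": [{"hand": 1,"tx": -0.001,"ty": -0.02,"tz": 0,"ax": 0,"ay": 0,"az": -0.058},{"hand": 1,"tx": -0.001,"ty": -0.02,"tz": 0,"ax": 0,"ay": 0,"az": -0.058},{"hand": 1,"tx": -0.001,"ty": -0.02,"tz": 0,"ax": 0,"ay": 0,"az": -0.058},{"hand": 1,"tx": -0.001,"ty": -0.014,"tz": 0,"ax": 0,"ay": 0,"az": -0.04},{"hand": 1,"tx": 0,"ty": 0,"tz": 0,"ax": 0,"ay": 0,"az": 0}]}}

```text
time_s: 17.05
tcp_pos: [0.5233, -0.0081, 0.0579]
eef_rot: [0.019, 1.0, 0.001, 0.001]
wrist_force: [-0.7, -0.9, -3.0]
grip_width: 0.0101
```

Run:
```python
from h import *
idx(.508)
f=imaging.grab_frame("wrist"); np.savez("w7.npz",**{k:f[k] for k in("image","depth","K","R","t")})
cv2.imwrite("pics/w7.png",cv2.resize(f["image"][120:320,210:450,::-1],None,fx=3,fy=3,interpolation=2))
```

```text
now r 0.1599 val 0.4854 width 0.0101
t 17.05 tcp [ 0.5233 -0.0081  0.0579] shift [ 0.     -0.0072 -0.    ] turn [ 0.0016  0.0013 -0.0074] yaw 178.3 F [-0.68 -0.89 -2.99]
```

Call:
{"op": "apply_moves", "data": {"rows": [{"hand": 1,"tx": 0,"ty": -0.008,"tz": 0,"ax": 0,"ay": 0,"az": -0.008},{"hand": 1,"tx": 0,"ty": 0,"tz": 0,"ax": 0,"ay": 0,"az": 0}]}}

```text
time_s: 17.35
tcp_pos: [0.5232, -0.0112, 0.0579]
eef_rot: [0.015, 1.0, 0.001, 0.001]
wrist_force: [-1.2, -0.1, -2.1]
grip_width: 0.0102
```

Run:
```python
from h import *
idx(.508)
```

```text
now r 0.1599 val 0.5045 width 0.0102
t 17.35 tcp [ 0.5232 -0.0112  0.0579] shift [ 0.     -0.0011 -0.    ] turn [0.0021 0.0013 0.0004] yaw 178.3 F [-1.15 -0.12 -2.06]
```

Now I'll release, rise straight up and check.

Call:
{"op": "apply_moves", "data": {"rows": [{"hand": 0.5,"tx": 0,"ty": 0,"tz": 0,"ax": 0,"ay": 0,"az": 0},{"hand": 0.5,"tx": 0,"ty": 0,"tz": 0,"ax": 0,"ay": 0,"az": 0},{"hand": 0.5,"tx": 0,"ty": 0,"tz": 0,"ax": 0,"ay": 0,"az": 0},{"hand": 0.5,"tx": 0,"ty": 0,"tz": -0.1,"ax": 0,"ay": 0,"az": 0},{"hand": 0.5,"tx": 0,"ty": 0,"tz": -0.1,"ax": 0,"ay": 0,"az": 0},{"hand": 0.5,"tx": 0,"ty": 0,"tz": -0.1,"ax": 0,"ay": 0,"az": 0},{"hand": 0.5,"tx": 0,"ty": 0,"tz": 0,"ax": 0,"ay": 0,"az": 0}]}}

```text
time_s: 18.23
tcp_pos: [0.5242, -0.0113, 0.2132]
eef_rot: [0.015, 1.0, 0.001, 0.002]
wrist_force: [0.3, 0.7, 0.6]
grip_width: 0.0426
```

Run:
```python
from h import *
go([.5232,-.0112,.2])
f=imaging.grab_frame("wrist"); np.savez("w8.npz",**{k:f[k] for k in("image","depth","K","R","t")})
q=np.load("q.npy")
for n,r,b,z in(("grip",.12,.45,.092),("idxtop.508",.165,.245-.508,.066),("idxtip.508",.146,.245-.508,.016),("drag.508",.146,.245-.508,.024)):
    a=q[2]+np.pi-b; print(n,(fproj(f,[q[0]+r*np.cos(a),q[1]+r*np.sin(a),z])-[250,130])*5)
cv2.imwrite("pics/w8.png",cv2.resize(f["image"][130:240,250:410,::-1],None,fx=5,fy=5,interpolation=2))
```

```text
t 18.225 tcp [ 0.5242 -0.0113  0.2132] shift [0.0021 0.0001 0.0263] turn [0.0019 0.0038 0.    ] yaw 178.3 F [0.33 0.69 0.59]
grip [771.39170653 651.77613805]
idxtop.508 [351.42720989 232.21244248]
idxtip.508 [351.27453487 269.26228323]
drag.508 [351.32352261 278.04111802]
```

View pics/w8.png

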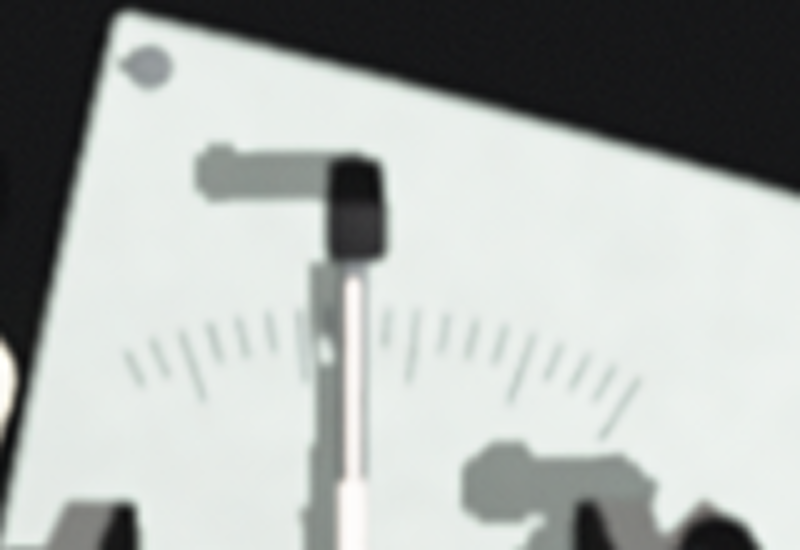

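Run:
```python
from h import *
robot.finish_job(); print(readout.state()["time_s"])
```

```text
the job is handed in; nothing more can be done
the job is handed in; nothing more can be done
```

I finished the free-play check and handed the job in at about 18 s of the 72 s allowed; no verdict was reported.

- **Zeroing:** I slid the drag hand back until it stopped against the resting lever. In the picture its tip was within about 1 mm of the scale's zero.
- **Pressing the lever:** The resistance firmed up at about 0.47 rad. I kept the force above 8 N for nearly a second and the highest reading was about 13 N, at about 0.50 rad. The lever then sprang home.
- **Limit index:** The lever left the drag hand at about 0.51 rad. I gripped the index tab, brought it to 0.505 rad, let go and rose clear.

In the last picture the index lies under the drag hand, under 1 mm off at the tip. The lever was seen home after its release and looked unmoved in that picture, which shows only part of it. Nothing touches the robot.

Force readings varied by about 1 N between samples. I did not measure the bystanders again, but the arm showed no unexpected contact. No check failed or disagreed with another.

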